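Roll two rollers onto the start line

ROBOT

A 6-joint arm with a two-finger parallel gripper is mounted at the origin on a cart in front of the work surface, level with it; the furniture and walls round the work are solid. World frame = base frame: x ahead of the robot, y to its left, z up, the work surface at z = 0. Lengths are in m, angles in rad, forces in N, time in s.
With the tool pointing down it reaches from about 0.275 to 0.775 m from the base axis. Payload 14.6 kg.
Tool frame: the origin (TCP) lies on the centre line of the jaws, within the pads' length; the fingertips stand 11 mm ahead of it and the grasp point (between the pads) lies 8 mm behind it; z points along the fingers, y is the line along which they close (so a half turn about z gives the same grasp; the last joint's range is limited). The gripper opens to 85 mm and grips with 20 to 120 N. Pads are 22 mm wide; open, the fingers measure 114 mm over their backs; the gripper's body (76 mm by 85 mm) begins 54 mm behind the grasp point. The pads swing forward as they close: fully open they stand 13 mm farther back than shut.
Start: joints at [-1.278, 0.263, -0.048, 1.259, 0, 1.415], TCP at [0.227, -0.473, 0.242] pointing down, gripper open.
Joint ranges: [-2.65, 2.65], [-0.89, 1.7], [-1.18, 1.37], [-2.13, 2.11], [-1.35, 1.29], [-3.14, 3.14]. Speed limits (rad/s): [1.89, 1.89, 2.57, 2.79, 3.14, 3.14].

INTERFACE

Orientations are given as a unit quaternion [x, y, z, w].
In Python, from bench import bot gives the robot as it stands.
- The arm moves only by the tool move_arm, never from a script. Its argument "series" is a list that holds one entry, the list of rows, each a list of 7 numbers: the opening in per cent of the stroke, from 0 (shut) to 100 (fully open), then the shift along the tool's x, y, z in m, then the turn, a rotation vector about the tool's x, y, z in degrees. A call has 1 to 20 rows; each row is the pose to reach, as a shift and turn from the pose commanded when the call began, along the tool's axes at that moment; what a row does not reach only later rows make up. A row lasts 1/10 s, in which the tool goes at most 50 mm and 8.59 degrees, less where a joint would pass 70% of its speed; a pose out of reach is approached as far as the arm can. A call with a gripper value outside its range is refused whole. The fingers move at their own pace and stop on an object; "force" is the grip in N (left out, the last holds). Time passes only in rows, so rows that repeat a pose let the fingers close. It gives the time, the measured TCP pose, the force, the opening and the grip force at its end, in the units of the state.
- bot.sense(): the state, without advancing time (a new reading comes with each control period).
- bot.read_camera(name): name is "scene" or "top" or "wrist"; returns the picture (384x512x3 uint8, red, green, blue); there is no depth.
- bot.camera_model(name): a dict with "fov_y" (degrees; the focal length in pixels is half the picture's height over the tangent of half this angle, whatever the lens; pixels are square), "cx", "cy" (the principal point, pixels), "world_to_cam" (4x4, takes a point from world to camera coordinates). Camera axes: x right, y up, looking along -z (the intrinsics and any distortion apply to the point x, -y, -z); pixel columns grow to the right and rows downward; lengths in m; the calibration is good to about 2 mm. A picture is of the moment at which its call begins: read the wrist's pose just before it. camera_model takes no time and is no camera call; for the wrist camera it gives the pose at the moment of the call.
- bot.job_done(): hands the job in; it is judged then, once.
The state is a dict: "time": time; "q": joint angles; "joint_vel": joint speeds; "joint_efforts": joint torques, N m; "tool_pos": TCP position; "ee_rot": TCP orientation; "wrist_force": force on the tool from outside, world axes, zero at the start; "wrist_torque": the same for the moment, N m; "width": finger opening in m; "grasp_force": force on a finger pad.
Only numpy, scipy, OpenCV 4.12 (cv2) and the standard library are available. Lean on these libraries where they do the work, as an engineer would, in place of code of your own. Each camera call takes 0.05 s, during which the arm holds its last target. There are 200 camera calls.

TASK

Get the rolling experiment ready: push each of the two rollers sideways with the fingertips, best across its top, so that it rolls along the board, until both lie straight along the start line with the line running under their middles. Only roll them: do not pinch, lift, carry or drag them, keep them on the board, and leave the eraser, the brass mass and the thumb screw where they are.

Things in the scene. Friction and masses are not known exactly. Their poses are not given: they have to be found in the camera images.
- board: square plywood board, 230 x 230 mm, with a cork running surface 218 x 218 mm, fixed on the table; the cork's top lies 18 mm above the table. Origin: centre of the underside. x is the rolling direction (across the line), y runs along the start line, z up.
- line (a point): middle of the start line: one thin black line, 4 mm wide and 206 mm long, painted across the centre of the cork and level with it (it cannot be felt), 18 mm above the table. x across the line, y along it, z up.
- solid_roller: thick roller: solid aluminium cylinder, 40 mm diameter, 80 mm long, 0.27 kg, lying on the cork about parallel to the line, 32 to 52 mm from it. Origin: its centre, 20 mm above the cork; y is its axis, x and z turn as it rolls. It rolls half as far as a fingertip pressed on its top moves, so it takes several strokes; the cork stops it at once when let go.
- tube_roller: thin roller: aluminium tube, open ends, 32 mm outer diameter, 80 mm long, 0.12 kg, lying on the other half of the board, 32 to 52 mm from the line on its other side. Origin: its centre, 16 mm above the cork; y is its axis, x and z turn as it rolls. Pushed low on its side, either roller may drag instead of roll.
- eraser: eraser in a card sleeve, 19 x 42 x 12 mm, on the table beside the board, to be left alone. Origin: centre of the underside.
- mass_100: brass slotted mass, disc of 38 mm diameter, 11 mm high, on the table beside the board, to be left alone. Origin: centre of the underside.
- thumb_screw: thumb screw standing on its black knob, 24 mm diameter, 30 mm high, on the table near the board's edge nearest the robot, to be left alone. Origin: centre of the underside.

How it is judged:
At the end, for the whole second after the job is handed in: Each roller rests on the cork, centre within 7 mm of the start line, axis within 0.15 rad of the line's direction, centre within 74 mm of the line's middle along the line (so wholly on the board); the eraser, brass mass and thumb screw are within 15 mm of where they stood (x of solid_roller in the frame of line between -0.007 and 0.007 m and y of solid_roller in the frame of line between -0.074 and 0.074 m and z of solid_roller in the frame of line between 0.017 and 0.023 m and angle between the y axis of each of solid_roller, tube_roller and the y axis of line, either way round below 0.15 rad and linear speed of each of solid_roller, tube_roller below 0.01 m/s and angular speed of each of solid_roller, tube_roller below 0.3 rad/s and x of tube_roller in the frame of line between -0.007 and 0.007 m and y of tube_roller in the frame of line between -0.074 and 0.074 m and z of tube_roller in the frame of line between 0.013 and 0.019 m and distance of each of eraser, mass_100, thumb_screw from where it was at the start of the episode below 0.015 m); the robot touches nothing.
It fails at once if the thick solid roller is lifted off the board or stood on end (z of solid_roller in the frame of line above 0.028 m or angle between solid_roller's own y axis and vertical below 1.1 rad).
It fails at once if the thick solid roller is dragged or carried along without rolling (distance of solid_roller from where it was at the start of the episode between 0.022 and 0.032 m and angle between solid_roller's own z axis and vertical below 0.6 rad).
It fails at once if the thin tube is lifted off the board or stood on end (z of tube_roller in the frame of line above 0.024 m or angle between tube_roller's own y axis and vertical below 1.1 rad).
It fails at once if the thin tube is dragged or carried along without rolling (distance of tube_roller from where it was at the start of the episode between 0.0176 and 0.0256 m and angle between tube_roller's own z axis and vertical below 0.6 rad).
It fails at once if the eraser, the brass mass or the thumb screw is disturbed (distance of any of eraser, mass_100, thumb_screw from where it was at the start of the episode above 0.015 m).
It also fails if it takes over 64 s, if anything falls off the work surface, if the arm or the gripper's body presses on something with over 40 N, if the wrist force passes 120 N, or if a joint passes its speed limit or range.

## Working session

There is one attempt and no reset: what is moved stays moved. The work goes in short steps, Python scripts to look and compute and a tool call to move; the robot and the scene stay as the last step left them, time stands still between calls to the robot, and variables do not carry over. Pictures are saved under pics/ and viewed, at most 10 in all, crops included, and the job is handed in when it is done.

Besides the shell and the picture viewer there is one more tool, called by a JSON object that holds its "op" and its "data", one argument or row to a line. move_arm: Moves the arm, as the interface text tells. Its arguments: {"type":"object","properties":{"series":{"type":"array"},"force":{"type":"number"}},"required":["series"]}

```bash
mkdir -p pics; python3 - <<'E'
from bench import bot
import cv2,numpy as np
s=bot.sense();print(s['tool_pos'],s['ee_rot'],s['width'],s['time'])
for n in("scene","top"):
    im=bot.read_camera(n);cv2.imwrite(f'pics/{n}0.png',im[:,:,::-1])
    m=bot.camera_model(n);print(n,{k:(np.round(v,4).tolist() if k=='world_to_cam' else v) for k,v in m.items()})
a=cv2.imread('pics/scene0.png');b=cv2.imread('pics/top0.png')
E
```

```text
[ 0.22724269 -0.47299007  0.24182268] [ 9.75038739e-01  2.22034180e-01 -2.90205374e-05 -5.29325839e-04] 0.085680949217027 0.0
scene {'fov_y': 44.95183537293954, 'cx': 265.86316216182627, 'cy': 192.06001026331467, 'world_to_cam': [[-0.7671, -0.6413, 0.0169, 0.5285], [0.344, -0.389, 0.8546, -0.1457], [-0.5415, 0.6614, 0.519, -0.7477], [0.0, 0.0, 0.0, 1.0]]}
top {'fov_y': 57.65144416761398, 'cx': 258.4414305615405, 'cy': 191.96798447926065, 'world_to_cam': [[-0.0107, -0.9999, -0.0021, 0.2325], [0.985, -0.0109, 0.1723, -0.5047], [-0.1723, -0.0003, 0.985, -0.8047], [0.0, 0.0, 0.0, 1.0]]}
```

View pics/top0.png

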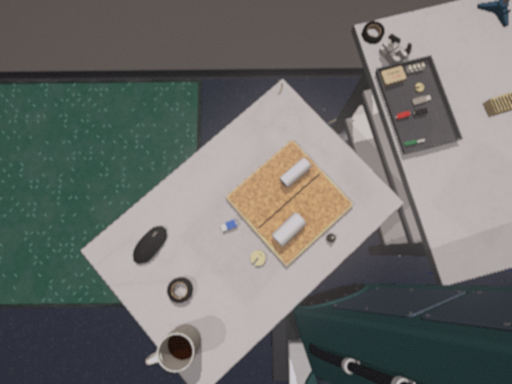

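View pics/scene0.png

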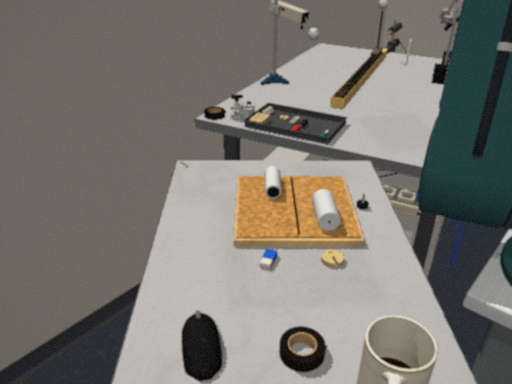

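The top view shows the board with corners near (295,142), (352,205), (287,265) and (228,200). The line runs diagonally from about (260,228) to (320,174), with the tube near (295,172) and the solid roller near (289,230). The thumb screw is at (332,238), the eraser at (229,226) and the mass at (258,258).

```bash
cat > h.py <<'E'
from bench import bot
import cv2,numpy as np
def ray(m,u,v,z):
    f=192/np.tan(np.radians(m['fov_y']/2)); T=np.array(m['world_to_cam']);R=T[:3,:3];c=-R.T@T[:3,3]
    d=R.T@np.array([(u-m['cx'])/f,-(v-m['cy'])/f,-1.]); return c+d*(z-c[2])/d[2]
def proj(m,P):
    f=192/np.tan(np.radians(m['fov_y']/2)); T=np.array(m['world_to_cam']);p=T[:3,:3]@np.array(P)+T[:3,3]
    return np.array([m['cx']+f*p[0]/-p[2],m['cy']-f*p[1]/-p[2]])
E
python3 - <<'E'
from h import *
im=cv2.imread('pics/top0.png');m=bot.camera_model('top')
hsv=cv2.cvtColor(im,cv2.COLOR_BGR2HSV)
mask=((hsv[...,1]>80)&(hsv[...,0]>5)&(hsv[...,0]<25)&(hsv[...,2]>80)).astype(np.uint8);mask[:130]=0;mask[:,:220]=0;mask[275:]=0;mask[:,365:]=0
n,l,st,_=cv2.connectedComponentsWithStats(mask);k=1+np.argmax(st[1:,4]);mask=(l==k).astype(np.uint8)
pts=cv2.findNonZero(mask)
q=cv2.boxPoints(cv2.minAreaRect(pts));print('board px',q.round(1).tolist())
W=np.array([ray(m,*p,.018) for p in q]);print(W.round(4).tolist(),[np.linalg.norm(W[i]-W[i-1]).round(4) for i in range(4)],W.mean(0).round(4))
hull=cv2.fillConvexPoly(np.zeros_like(mask),cv2.convexHull(pts),1);hull=cv2.erode(hull,np.ones((7,7)))
r=((hsv[...,1]<60)&(hsv[...,2]>110)&(hull>0)).astype(np.uint8)
n,l,st,c=cv2.connectedComponentsWithStats(r)
for i in range(1,n):
    if st[i,4]>60:
        R=cv2.minAreaRect(np.argwhere(l==i)[:,::-1].astype(np.float32));print(st[i,4],R,ray(m,*R[0],.036).round(4))
        b=cv2.boxPoints(R);print(np.array([ray(m,*p,.036) for p in b]).round(4).tolist())
cv2.imwrite('pics/c0.png',cv2.resize(im[135:275,220:360],None,fx=4,fy=4,interpolation=cv2.INTER_CUBIC))
for n,p in dict(screw=(332,238),eraser=(229,226),mass=(258,258)).items(): print(n,ray(m,*p,.01).round(3))
E
```

```text
board px [[227.10000610351562, 196.60000610351562], [292.1000061035156, 138.39999389648438], [351.3999938964844, 204.60000610351562], [286.5, 262.8999938964844]]
[[0.5008, 0.3056, 0.018], [0.6511, 0.1389, 0.018], [0.4773, -0.0043, 0.018], [0.3367, 0.161, 0.018]] [np.float64(0.2188), np.float64(0.2245), np.float64(0.2252), np.float64(0.217)] [0.4915 0.1503 0.018 ]
415 ((294.6294250488281, 172.18780517578125), (13.300127983093262, 31.335906982421875), 49.08561706542969) [0.5575 0.1367 0.036 ]
[[0.5446, 0.1771, 0.036], [0.5964, 0.1169, 0.036], [0.5704, 0.0961, 0.036], [0.5191, 0.1562, 0.036]]
587 ((288.7500305175781, 228.25003051757812), (16.970561981201172, 34.64822769165039), 45.0) [0.419  0.1548 0.036 ]
[[0.4045, 0.1991, 0.036], [0.4631, 0.1385, 0.036], [0.4336, 0.1103, 0.036], [0.3757, 0.1709, 0.036]]
screw [0.396 0.046 0.01 ]
eraser [0.428 0.301 0.01 ]
mass [0.349 0.23  0.01 ]
```

View pics/c0.png

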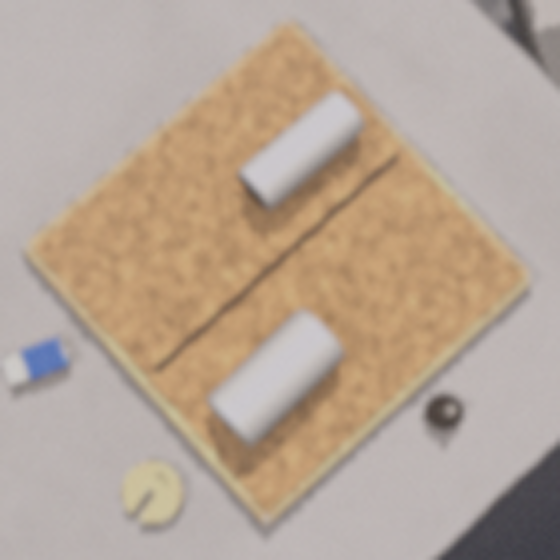

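The crop shows line ends at crop (157,369) and (397,156), the tube centred at about (302,150) and the solid roller at about (277,377). The other objects are all clear of the board.

```bash
python3 - <<'E'
from h import *
m=bot.camera_model('top')
a=ray(m,259.3,227.3,.018);b=ray(m,319.3,174,.018);d=b-a;print('line',a,b,np.linalg.norm(d),np.degrees(np.arctan2(d[1],d[0])),(a+b)/2)
w=bot.camera_model('wrist');T=np.array(w['world_to_cam']);s=bot.sense()
from scipy.spatial.transform import Rotation as R
Rt=R.from_quat(s['ee_rot']).as_matrix();c=-T[:3,:3].T@T[:3,3]
print('cam in tool',Rt.T@(c-s['tool_pos']),'view dir in tool',Rt.T@(-T[2,:3]),'right in tool',Rt.T@T[0,:3],w['fov_y'])
tgt=np.r_[((a+b)/2)[:2],.25];print('shift',Rt.T@(tgt-s['tool_pos']))
E
```

```text
line [0.42337074 0.22582378 0.018     ] [0.55625308 0.07250578 0.018     ] 0.20288944437674913 -49.08417827681331 [0.48981191 0.14916478 0.018     ]
cam in tool [ 0.08025568 -0.00026567 -0.13156215] view dir in tool [-3.15070790e-01 -4.14312140e-04  9.49068083e-01] right in tool [-7.76027490e-04  9.99999683e-01  1.78921214e-04] 60.80049088741813
shift [ 0.50607687 -0.44715043 -0.00764663]
```

{"op": "move_arm", "data": {
  "series": [
    [[50,0.04,-0.035,0,0,0,-1],[50,0.08,-0.07,0,0,0,-3],[50,0.12,-0.105,0,0,0,-5],[50,0.16,-0.14,-0.005,0,0,-7],[50,0.195,-0.175,-0.005,0,0,-9],[50,0.23,-0.205,-0.005,0,0,-10],[50,0.265,-0.235,-0.005,0,0,-11],[50,0.3,-0.265,-0.005,0,0,-12],[50,0.335,-0.3,-0.005,0,0,-13],[50,0.37,-0.33,-0.005,0,0,-14],[50,0.405,-0.36,-0.005,0,0,-15],[50,0.44,-0.39,-0.005,0,0,-15],[50,0.475,-0.42,-0.005,0,0,-15],[50,0.506,-0.447,-0.005,0,0,-15],[50,0.506,-0.447,-0.005,0,0,-15],[50,0.506,-0.447,-0.005,0,0,-15],[50,0.506,-0.447,-0.005,0,0,-15]]
  ]
}}

```text
time: 1.8
tool_pos: [0.4895, 0.1481, 0.2472]
ee_rot: [0.938, 0.347, -0.0, 0.0]
wrist_force: [-0.9, -0.4, 0.0]
width: 0.0424
grasp_force: 0.0
```

```bash
cat > w.py <<'E'
import sys
from h import *
s=bot.sense();m=bot.camera_model('wrist');im=bot.read_camera('wrist')
np.savez('w.npz',**{k:np.array(v) for k,v in m.items()});cv2.imwrite('pics/%s.png'%sys.argv[1],im[:,:,::-1])
print(s['time'],s['tool_pos'].round(4),s['ee_rot'].round(4),s['wrist_force'].round(1),s['width'])
E
python3 w.py w0
```

```text
1.8 [0.4895 0.1481 0.2472] [ 9.378e-01  3.472e-01 -3.000e-04  0.000e+00] [-0.9 -0.4  0. ] 0.04237581288808264
```

View pics/w0.png

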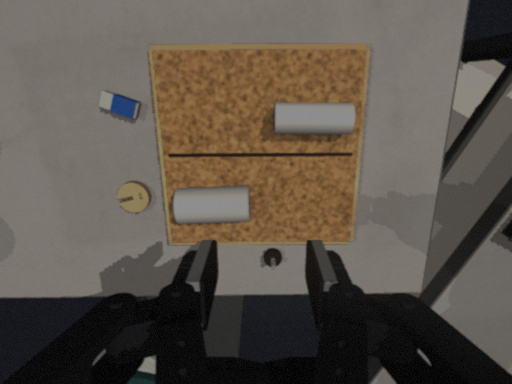

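The wrist view shows the line from (170,156) to (352,154). The tube is centred at (314,118) and spans x 274–354. The solid roller is centred at (212,205) and spans x 173–250. The thumb screw is at (272,257).

```bash
cat > meas.py <<'E'
import sys
from h import *
from scipy.optimize import minimize
name=sys.argv[1]; im=cv2.imread(f'pics/{name}.png');m=dict(np.load('w.npz'))
hsv=cv2.cvtColor(im,cv2.COLOR_BGR2HSV)
# line from last fit or fresh
cork=((hsv[...,1]>90)&(hsv[...,0]<30)).astype(np.uint8)
n,l,st,_=cv2.connectedComponentsWithStats(cv2.morphologyEx(cork,cv2.MORPH_CLOSE,np.ones((9,9))))
k=1+np.argmax(st[1:,4]);hull=cv2.fillConvexPoly(np.zeros_like(cork),cv2.convexHull(cv2.findNonZero((l==k).astype(np.uint8))),1)
hull=cv2.erode(hull,np.ones((9,9)))
if len(sys.argv)>2:
    L=np.load('line.npz');mid,ang=L['mid'],float(L['ang'])
else:
    dk=((hsv[...,2]<70)&(hull>0)).astype(np.uint8);n,l,st,_=cv2.connectedComponentsWithStats(dk,connectivity=8)
    k=1+np.argmax(st[1:,2]);ys,xs=np.where(l==k);P=np.array([ray(m,x,y,.018)[:2] for x,y in zip(xs,ys)])
    c=P.mean(0);d=np.linalg.svd(P-c)[2][0];d*=-np.sign(d[1]);t=(P-c)@d;mid=c+d*(t.max()+t.min())/2;ang=np.arctan2(d[1],d[0])
    print('line len',np.ptp(t),'mid',mid,'ang',np.degrees(ang));np.savez('line.npz',mid=mid,ang=ang)
ey=np.array([np.cos(ang),np.sin(ang)]);ex=np.array([-ey[1],ey[0]])  # ex ~ tool x (away), ey ~ tool y
g=((hsv[...,1]<70)&(hsv[...,2]>70)&(hull>0)).astype(np.uint8)
n,l,st,cen=cv2.connectedComponentsWithStats(g)
ids=[i for i in range(1,n) if st[i,4]>700]
th=np.linspace(0,2*np.pi,40)
def hullpx(p,r):
    a=ang+p[2];u=np.array([np.cos(a),np.sin(a)]);w=np.array([-u[1],u[0]])
    c=mid+ex*p[0]+ey*p[1]
    pts=[proj(m,np.r_[c+u*s*.04+w*r*np.cos(t),.018+r+r*np.sin(t)]) for s in(-1,1) for t in th]
    return cv2.convexHull(np.array(pts,np.float32))[:,0]
def run(i):
    ce=cen[i]; best=None
    M=cv2.resize((l==i).astype(np.uint8),None,fx=4,fy=4,interpolation=cv2.INTER_NEAREST)
    for nm,r in(('solid',.02),('tube',.016)):
        w0=ray(m,*ce,.018+r)[:2]-mid
        def cost(p):
            p=np.array(p)*[.01,.01,.1];h=((hullpx(p,r)+.5)*4*16).astype(np.int32)
            A=cv2.fillConvexPoly(np.zeros_like(M),h,1,shift=4);return 1-(A&M).sum()/(A|M).sum()
        x0=[w0@ex/.01,w0@ey/.01,0]
        R=minimize(cost,x0,method='Nelder-Mead',options=dict(xatol=.01,fatol=1e-4,initial_simplex=np.array([x0]*4)+np.vstack([np.zeros(3),np.eye(3)*.4])))
        if best is None or R.fun<best[0]: best=(R.fun,nm,R.x*[10,10,.1])
    print(best[1],'x,y mm, yaw rad',best[2].round(3),'1-IoU %.3f'%best[0])
    p=mid+ex*best[2][0]/1e3+ey*best[2][1]/1e3
    s=bot.sense();dd=p-s['tool_pos'][:2]
    from scipy.spatial.transform import Rotation as Ro
    print('  world',p.round(4),'shift tool xy',(Ro.from_quat(s['ee_rot']).as_matrix().T@np.r_[dd,0])[:2].round(4))
for i in ids: run(i)
E
python3 meas.py w0
```

```text
bash:   584 Killed                     python3 meas.py w0
```

```bash
sed -i "s/np.linalg.svd(P-c)/np.linalg.svd(P-c,full_matrices=False)/; s/k=1+np.argmax(st\[1:,2\]);ys/k=max((i for i in range(1,n) if st[i,3]<20),key=lambda i:st[i,2]);ys/" meas.py
sed -i "s/^n,l,st,cen=.*/&\nprint('hull',cv2.boundingRect(hull))/" meas.py
timeout 100 python3 meas.py w0
```

```text
line len 0.204168803591647 mid [0.48956798 0.15086243] ang -49.01984772532973
hull (96, 47, 271, 337)
solid x,y mm, yaw rad [-127.455 -137.308    0.464] 1-IoU 0.668
  world [0.3033 0.1709] shift tool xy [-0.1264 -0.1387]
tube x,y mm, yaw rad [ 4.1639e+01  5.4630e+01 -2.0000e-03] 1-IoU 0.048
  world [0.5568 0.1369] shift tool xy [0.044  0.0521]
solid x,y mm, yaw rad [-118.6     96.858    0.678] 1-IoU 0.739
  world [ 0.4636 -0.    ] shift tool xy [-0.116   0.0954]
solid x,y mm, yaw rad [-5.1877e+01 -5.2762e+01  3.4000e-02] 1-IoU 0.033
  world [0.4158 0.1567] shift tool xy [-0.0503 -0.0547]
solid x,y mm, yaw rad [-1.45601e+02  7.75000e-01 -6.00000e-03] 1-IoU 0.452
  world [0.3802 0.0548] shift tool xy [-0.1436 -0.0005]
```

{"op": "move_arm", "data": {
  "series": [
    [[30,0.02,0.02,0.03,0,0,0],[30,0.04,0.04,0.06,0,0,0],[30,0.051,0.052,0.09,0,0,0],[30,0.051,0.052,0.12,0,0,0],[30,0.051,0.052,0.145,0,0,0],[30,0.051,0.052,0.165,0,0,0],[30,0.051,0.052,0.177,0,0,0],[30,0.051,0.052,0.177,0,0,0],[30,0.051,0.052,0.177,0,0,0]]
  ]
}}

```text
time: 2.75
tool_pos: [0.5628, 0.1422, 0.0712]
ee_rot: [0.938, 0.347, 0.0, 0.0]
wrist_force: [0.2, -0.7, 0.7]
width: 0.0254
grasp_force: 0.0
```

```bash
python3 w.py w1
```

```text
2.75 [0.5628 0.1422 0.0712] [9.378e-01 3.471e-01 4.000e-04 1.000e-04] [ 0.2 -0.7  0.7] 0.02542684479387988
```

View pics/w1.png

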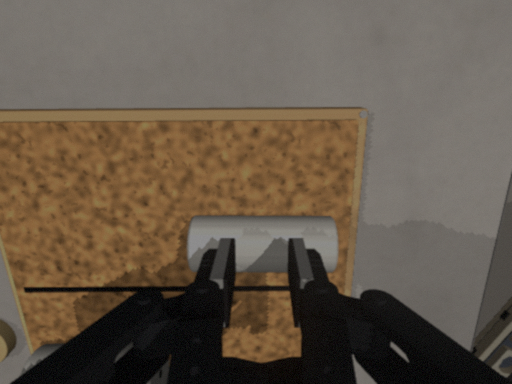

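The tips are centred above the tube: fingers at columns 217 and 307, tube at columns 188–337, rows 215–272. Next is the descent to contact.

{"op": "move_arm", "data": {
  "series": [
    [[30,0,0,0.005,0,0,0],[30,0,0,0.009,0,0,0],[30,0,0,0.01,0,0,0],[30,0,0,0.011,0,0,0],[30,0,0,0.011,0,0,0]]
  ]
}}

```text
time: 3.3
tool_pos: [0.5633, 0.1431, 0.0605]
ee_rot: [0.938, 0.348, 0.001, -0.0]
wrist_force: [-1.2, 1.5, 14.4]
width: 0.0255
grasp_force: 7.0
```

{"op": "move_arm", "data": {
  "series": [
    [[30,-0.003,0,0,0,0,0],[30,-0.006,0,0,0,0,0],[30,-0.009,0,0,0,0,0],[30,-0.012,0,0,0,0,0],[30,-0.015,0,0,0,0,0],[30,-0.018,0,0,0,0,0],[30,-0.018,0,0,0,0,0]]
  ]
}}

```text
time: 4.0
tool_pos: [0.5494, 0.1312, 0.0605]
ee_rot: [0.938, 0.348, 0.001, -0.0]
wrist_force: [-2.9, 1.9, 15.5]
width: 0.0256
grasp_force: 8.1
```

```bash
python3 w.py w2
```

```text
4.0 [0.5494 0.1312 0.0605] [ 9.377e-01  3.475e-01  1.200e-03 -1.000e-04] [-2.9  1.9 15.5] 0.02558410091871543
```

View pics/w2.png

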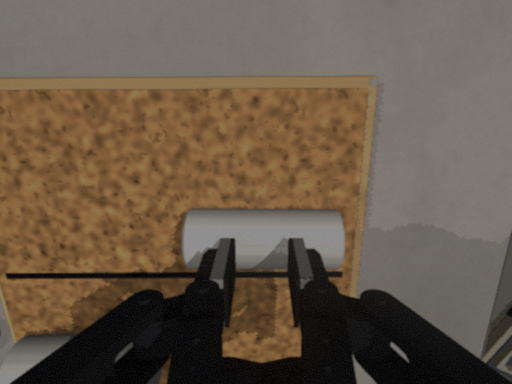

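The tube moved towards the line: its lower edge is at row 270 and the line at row 275. It is rolling, so I'll finish this stroke, lift, step back and press again.

{"op": "move_arm", "data": {
  "series": [
    [[30,-0.003,0,0,0,0,0],[30,-0.006,0,0,0,0,0],[30,-0.009,0,0,0,0,0],[30,-0.01,0,0,0,0,0],[30,-0.01,0,-0.004,0,0,0],[30,-0.01,0,-0.01,0,0,0],[30,-0.002,0,-0.012,0,0,0],[30,0.005,0,-0.01,0,0,0],[30,0.005,0,-0.004,0,0,0],[30,0.005,0,-0.001,0,0,0],[30,0.005,0,0,0,0,0],[30,0.005,0,0,0,0,0]]
  ]
}}

```text
time: 5.25
tool_pos: [0.5536, 0.1348, 0.0602]
ee_rot: [0.938, 0.348, 0.001, -0.0]
wrist_force: [-1.4, 4.3, 19.8]
width: 0.0258
grasp_force: 9.7
```

{"op": "move_arm", "data": {
  "series": [
    [[30,-0.003,0,0,0,0,0],[30,-0.006,0,0,0,0,0],[30,-0.009,0,0,0,0,0],[30,-0.012,0,0,0,0,0],[30,-0.015,0,0,0,0,0],[30,-0.018,0,0,0,0,0],[30,-0.021,0,0,0,0,0],[30,-0.024,0,0,0,0,0],[30,-0.026,0,0,0,0,0],[30,-0.026,0,-0.004,0,0,0],[30,-0.026,0,-0.02,0,0,0],[30,-0.026,0,-0.06,0,0,0],[30,-0.026,0,-0.1,0,0,0],[30,-0.026,0,-0.14,0,0,0],[30,-0.026,0,-0.16,0,0,0],[30,-0.026,0,-0.16,0,0,0]]
  ]
}}

```text
time: 6.85
tool_pos: [0.5339, 0.1172, 0.2214]
ee_rot: [0.938, 0.347, 0.002, 0.001]
wrist_force: [0.6, -0.1, 0.4]
width: 0.0255
grasp_force: 0.0
```

```bash
python3 w.py w3; sed -i 's/st\[i,4\]>700/400<st[i,4]<9000/; s/^    print(best\[1\]/    if best[0]>.2: return\n&/' meas.py; timeout 100 python3 meas.py w3 L
```

```text
6.85 [0.5339 0.1172 0.2214] [9.377e-01 3.474e-01 1.700e-03 5.000e-04] [ 0.6 -0.1  0.4] 0.025473889657997156
hull (91, 61, 256, 323)
tube x,y mm, yaw rad [ 1.4203e+01  5.4240e+01 -1.8000e-02] 1-IoU 0.047
  world [0.5359 0.1192] shift tool xy [0.0034 0.0001]
```

{"op": "move_arm", "data": {
  "series": [
    [[30,0.01,0,0.04,0,0,0],[30,0.01,0,0.08,0,0,0],[30,0.01,0,0.12,0,0,0],[30,0.01,0,0.15,0,0,0],[30,0.01,0,0.157,0,0,0],[30,0.01,0,0.16,0,0,0],[30,0.01,0,0.161,0,0,0],[30,0.01,0,0.161,0,0,0]]
  ]
}}

```text
time: 7.7
tool_pos: [0.5406, 0.1254, 0.0602]
ee_rot: [0.938, 0.348, 0.002, -0.002]
wrist_force: [-10.5, 13.3, 41.6]
width: 0.0257
grasp_force: 21.1
```

{"op": "move_arm", "data": {
  "series": [
    [[30,-0.003,0,0,0,0,0],[30,-0.006,0,0,0,0,0],[30,-0.009,0,0,0,0,0],[30,-0.012,0,0,0,0,0],[30,-0.015,0,0,0,0,0],[30,-0.018,0,0,0,0,0],[30,-0.021,0,0,0,0,0],[30,-0.024,0,0,0,0,0],[30,-0.027,0,0,0,0,0],[30,-0.029,0,0,0,0,0],[30,-0.029,0,0,0,0,0],[30,-0.029,0,-0.004,0,0,0],[30,-0.029,0,-0.02,0,0,0],[30,-0.029,0,-0.06,0,0,0],[30,-0.029,0,-0.1,0,0,0],[30,-0.029,0,-0.14,0,0,0],[30,-0.029,0,-0.18,0,0,0],[30,-0.029,0,-0.18,0,0,0]]
  ]
}}

```text
time: 9.5
tool_pos: [0.5197, 0.1048, 0.2422]
ee_rot: [0.938, 0.347, 0.003, 0.001]
wrist_force: [0.5, -0.1, -1.2]
width: 0.0257
grasp_force: 0.0
```

```bash
python3 w.py w4; timeout 100 python3 meas.py w4 L
```

```text
9.5 [0.5197 0.1048 0.2422] [9.377e-01 3.474e-01 2.600e-03 8.000e-04] [ 0.5 -0.1 -1.2] 0.025675795372739965
hull (99, 43, 216, 239)
tube x,y mm, yaw rad [ 8.8800e-01  5.4144e+01 -8.0000e-03] 1-IoU 0.034
  world [0.5257 0.1106] shift tool xy [ 0.0088 -0.    ]
solid x,y mm, yaw rad [-5.1815e+01 -5.1988e+01  3.2000e-02] 1-IoU 0.059
  world [0.4164 0.1561] shift tool xy [-0.0445 -0.1059]
```

{"op": "move_arm", "data": {
  "series": [
    [[30,-0.02,-0.04,0,0,0,0],[30,-0.04,-0.075,0.02,0,0,0],[30,-0.051,-0.106,0.05,0,0,0],[30,-0.051,-0.106,0.09,0,0,0],[30,-0.051,-0.106,0.13,0,0,0],[30,-0.051,-0.106,0.155,0,0,0],[30,-0.051,-0.106,0.168,0,0,0],[30,-0.051,-0.106,0.171,0,0,0],[30,-0.051,-0.106,0.173,0,0,0],[30,-0.051,-0.106,0.174,0,0,0],[30,-0.051,-0.106,0.174,0,0,0]]
  ]
}}

```text
time: 10.65
tool_pos: [0.4116, 0.1541, 0.0673]
ee_rot: [0.937, 0.348, 0.003, -0.002]
wrist_force: [-21.2, 13.7, 94.2]
width: 0.0258
grasp_force: 47.5
```

The press is too hard at 94 N, so I'll ease off slightly.

{"op": "move_arm", "data": {
  "series": [
    [[30,0,0,-0.001,0,0,0],[30,0,0,-0.001,0,0,0]]
  ]
}}

```text
time: 10.85
tool_pos: [0.4113, 0.154, 0.0675]
ee_rot: [0.937, 0.348, 0.003, -0.002]
wrist_force: [-17.6, 11.7, 75.6]
width: 0.0256
grasp_force: 37.8
```

{"op": "move_arm", "data": {
  "series": [
    [[30,0,0,-0.002,0,0,0],[30,0,0,-0.0025,0,0,0],[30,0,0,-0.0025,0,0,0]]
  ]
}}

```text
time: 11.15
tool_pos: [0.4099, 0.1529, 0.068]
ee_rot: [0.938, 0.348, 0.0, -0.001]
wrist_force: [-9.0, 6.2, 35.1]
width: 0.0254
grasp_force: 17.4
```

{"op": "move_arm", "data": {
  "series": [
    [[30,0.003,0,-0.0005,0,0,0],[30,0.006,0,-0.0005,0,0,0],[30,0.009,0,-0.0005,0,0,0],[30,0.012,0,-0.0005,0,0,0],[30,0.015,0,-0.0005,0,0,0],[30,0.018,0,-0.0005,0,0,0],[30,0.021,0,-0.0005,0,0,0],[30,0.024,0,-0.0005,0,0,0],[30,0.026,0,-0.0005,0,0,0],[30,0.026,0,-0.0005,0,0,0],[30,0.026,0,-0.005,0,0,0],[30,0.026,0,-0.012,0,0,0],[30,0.018,0,-0.014,0,0,0],[30,0.013,0,-0.01,0,0,0],[30,0.013,0,-0.004,0,0,0],[30,0.013,0,-0.001,0,0,0],[30,0.013,0,-0.0005,0,0,0],[30,0.013,0,-0.0005,0,0,0]]
  ]
}}

```text
time: 12.95
tool_pos: [0.4209, 0.1608, 0.0684]
ee_rot: [0.938, 0.347, 0.0, -0.0]
wrist_force: [-2.5, 1.2, 13.1]
width: 0.0255
grasp_force: 6.5
```

```bash
python3 w.py w5
```

```text
12.95 [0.4209 0.1608 0.0684] [ 9.377e-01  3.474e-01  4.000e-04 -3.000e-04] [-2.5  1.2 13.1] 0.025481477776939678
```

View pics/w5.png

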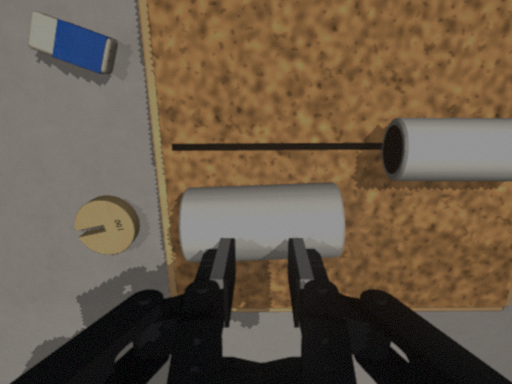

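The solid roller, now at rows 184–260 and columns 181–344, has moved towards the line at row 147, and the tips are centred on it. I'll do two more strokes, then measure.

{"op": "move_arm", "data": {
  "series": [
    [[30,0.003,0,0,0,0,0],[30,0.006,0,0,0,0,0],[30,0.009,0,0,0,0,0],[30,0.012,0,0,0,0,0],[30,0.015,0,0,0,0,0],[30,0.018,0,0,0,0,0],[30,0.021,0,0,0,0,0],[30,0.024,0,0,0,0,0],[30,0.026,0,0,0,0,0],[30,0.026,0,0,0,0,0],[30,0.026,0,-0.005,0,0,0],[30,0.026,0,-0.012,0,0,0],[30,0.018,0,-0.014,0,0,0],[30,0.013,0,-0.01,0,0,0],[30,0.013,0,-0.004,0,0,0],[30,0.013,0,-0.001,0,0,0],[30,0.013,0,0,0,0,0],[30,0.013,0,0,0,0,0]]
  ]
}}

```text
time: 14.8
tool_pos: [0.4308, 0.1692, 0.0684]
ee_rot: [0.938, 0.347, 0.0, -0.0]
wrist_force: [-1.9, 1.6, 11.6]
width: 0.0257
grasp_force: 5.4
```

{"op": "move_arm", "data": {
  "series": [
    [[30,0.003,0,0,0,0,0],[30,0.006,0,0,0,0,0],[30,0.009,0,0,0,0,0],[30,0.012,0,0,0,0,0],[30,0.015,0,0,0,0,0],[30,0.018,0,0,0,0,0],[30,0.021,0,0,0,0,0],[30,0.024,0,0,0,0,0],[30,0.026,0,0,0,0,0],[30,0.026,0,0,0,0,0],[30,0.026,0,-0.005,0,0,0],[30,0.026,0,-0.02,0,0,0],[30,0.026,0,-0.06,0,0,0],[30,0.026,0,-0.1,0,0,0],[30,0.026,0,-0.14,0,0,0],[30,0.026,0,-0.17,0,0,0],[30,0.026,0,-0.17,0,0,0]]
  ]
}}

```text
time: 16.5
tool_pos: [0.4517, 0.1861, 0.2416]
ee_rot: [0.938, 0.347, 0.003, 0.0]
wrist_force: [0.6, 0.6, -1.3]
width: 0.0257
grasp_force: 0.0
```

```bash
python3 w.py w6; timeout 100 python3 meas.py w6 L
```

```text
16.5 [0.4517 0.1861 0.2416] [9.377e-01 3.474e-01 2.700e-03 4.000e-04] [ 0.6  0.6 -1.3] 0.025685346606882667
hull (112, 44, 307, 340)
tube x,y mm, yaw rad [ 8.3500e-01  5.3975e+01 -1.4000e-02] 1-IoU 0.092
  world [0.5256 0.1107] shift tool xy [0.0075 0.1057]
solid x,y mm, yaw rad [-1.0804e+01 -5.3871e+01  3.2000e-02] 1-IoU 0.032
  world [0.4461 0.1844] shift tool xy [-0.0047 -0.0021]
```

{"op": "move_arm", "data": {
  "series": [
    [[30,-0.01,-0.002,0.04,0,0,0],[30,-0.01,-0.002,0.08,0,0,0],[30,-0.01,-0.002,0.12,0,0,0],[30,-0.01,-0.002,0.155,0,0,0],[30,-0.01,-0.002,0.167,0,0,0],[30,-0.01,-0.002,0.169,0,0,0],[30,-0.01,-0.002,0.17,0,0,0],[30,-0.01,-0.002,0.17,0,0,0]]
  ]
}}

```text
time: 17.35
tool_pos: [0.4406, 0.1817, 0.0683]
ee_rot: [0.938, 0.348, 0.0, -0.001]
wrist_force: [-7.8, 7.5, 25.5]
width: 0.0259
grasp_force: 13.0
```

{"op": "move_arm", "data": {
  "series": [
    [[30,0.003,0,0,0,0,0],[30,0.006,0,0,0,0,0],[30,0.009,0,0,0,0,0],[30,0.012,0,0,0,0,0],[30,0.015,0,0,0,0,0],[30,0.018,0,0,0,0,0],[30,0.02,0,0,0,0,0],[30,0.022,0,0,0,0,0],[30,0.022,0,0,0,0,0],[30,0.022,0,-0.005,0,0,0],[30,0.022,0,-0.02,0,0,0],[30,0.022,0,-0.06,0,0,0],[30,0.022,0.01,-0.1,0,0,0],[30,0.022,0.03,-0.14,0,0,0],[30,0.022,0.05,-0.17,0,0,0],[30,0.022,0.05,-0.17,0,0,0],[30,0.022,0.05,-0.17,0,0,0]]
  ]
}}

```text
time: 19.05
tool_pos: [0.4904, 0.157, 0.2371]
ee_rot: [0.938, 0.347, -0.001, -0.0]
wrist_force: [-0.8, 0.2, -1.2]
width: 0.0256
grasp_force: 0.0
```

```bash
python3 w.py w7; timeout 100 python3 meas.py w7 L
```

```text
19.05 [0.4904 0.157  0.2371] [ 9.379e-01  3.470e-01 -6.000e-04 -1.000e-04] [-0.8  0.2 -1.2] 0.02563794840067365
hull (110, 53, 265, 331)
solid x,y mm, yaw rad [ 1.570e+00 -5.461e+01  2.600e-02] 1-IoU 0.030
  world [0.4549 0.1931] shift tool xy [-0.0031 -0.05  ]
tube x,y mm, yaw rad [ 8.1800e-01  5.4654e+01 -6.0000e-03] 1-IoU 0.045
  world [0.526  0.1101] shift tool xy [-0.0032  0.0593]
```

View pics/w7.png

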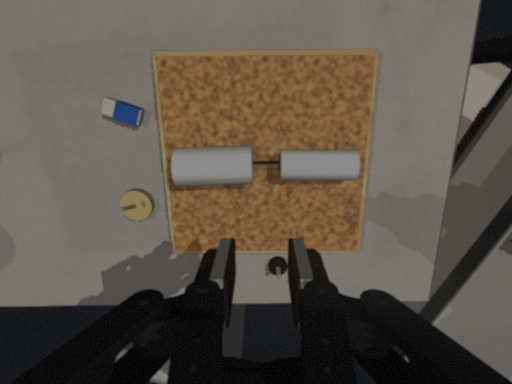

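Both rollers lie on the line: the solid roller at (212,165), the tube at (319,165) and the visible bit of line at row 163. Both are within 2 mm and 0.03 rad, well inside the limits, and the other objects have not moved.

```bash
python3 -c "
from bench import bot
print(bot.job_done())"
```

```text
the job is handed in; nothing more can be done
None
```

I rolled both rollers onto the start line and handed the job in: by the last camera measurement the solid roller is 1.6 mm and the tube 0.8 mm off the line, both within 0.03 rad of its direction; the hand-in call returned no verdict.

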